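# Hold a spring clip open around the edge of an upright card

## Robot

A 7-joint arm with a two-finger parallel gripper is mounted at the origin on the work surface. World frame = base frame: x ahead of the robot, y to its left, z up, the work surface at z = 0. Lengths are in m, angles in rad, forces in N, time in s.
With the tool pointing down it reaches from about 0.425 to 0.875 m from the base axis. Payload 4.7 kg.
Tool frame: the origin (TCP) lies midway between the tips of the shut fingers; the grasp point (between the pads) lies 19 mm behind it; x points along the fingers, z is the direction in which the jaws open and shut, and the axes are right-handed (so a half turn about x gives the same grasp; the last joint's range is limited). The gripper opens to 87 mm and grips with 3 to 60 N. Pads are 19 mm wide; open, the fingers measure 117 mm over their backs; the gripper's body (75 mm by 190 mm) begins 51 mm behind the grasp point.
Start: joints at [-1.247, 0.321, -0.07, 1.45, 0.023, 1.371, -0.057], TCP at [0.198, 0.619, 0.192] pointing down, gripper open.
Joint ranges: [-2.86, 2.86], [-0.3, 2.09], [-1.38, 1.24], [0.06, 2.45], [-1.56, 4.7], [0.09, 2.05], [-2.69, 2.69]. Speed limits (rad/s): [2.57, 2.57, 3.14, 3.14, 3.14, 3.14, 3.14].

## Interface

Orientations are given as a rotation vector (axis times angle).
In Python, from bench import ctrl gives the robot as it stands.
- The arm moves only by the shell command python3 -m pendant 'ROWS' [OPENING] [FORCE]. ROWS is JSON, a list of rows, each an object with "travel": the shift along the tool's x, y, z in m, a list of three; "twist": the turn about the tool's x in rad. In form: [{"travel": [x, y, z], "twist": twist}, ...]. A call has 1 to 10 rows; each row is the pose to reach, as a shift and turn from the pose measured when the call began, along the tool's axes at that moment; what a row does not reach only later rows make up. A row lasts 1/8 s, in which the tool goes at most 62.5 mm and 10.7 degrees, less where a joint would pass 70% of its speed; a pose out of reach is approached as far as the arm can. A call with a gripper value outside its range is refused whole. OPENING is the opening, from -1 (shut) to 1 (fully open), so that 0 is half open, set as the call begins (- or left out, the last holds). The fingers move at their own pace and stop on an object; FORCE is the grip in N (left out, the last holds). Time passes only in rows, so rows that repeat a pose let the fingers close. It gives the time, the measured TCP pose, the force and the opening at its end, in the units of the state.
- ctrl.get_state(): the state, without advancing time (a new reading comes with each control period).
- ctrl.get_image(name): name is "scene" or "side" or "wrist"; returns the picture (420x560x3 uint8, red, green, blue); there is no depth.
- ctrl.camera_model(name): a dict with "K" (3x3 intrinsics, pixels), "rvec" (rotation vector, rad) and "tvec" (3), from world to camera coordinates, as OpenCV has them; the wrist camera has in their place "T_tool_cam" (4x4, takes a point from camera to tool coordinates, whose origin is the TCP and whose axes are the tool frame's). Camera axes: x right, y down, z forward; pixel columns grow to the right and rows downward; lengths in m; the calibration is good to about 2 mm. A picture is of the moment at which its call begins: read the wrist's pose just before it. camera_model takes no time and is no camera call.
- ctrl.close_job(): hands the job in, once; it reports no verdict.
The state is a dict: "time": time; "joint_positions": joint angles; "qd": joint speeds; "joint_torque": joint torques, N m; "position": TCP position; "tool_rot": TCP orientation; "ft_force": force on the tool from outside, world axes, zero at the start; "torque": the same for the moment, N m; "grip_width": opening from 0.0 (shut) to 1.0 (fully open).
Only numpy, scipy, OpenCV 4.12 (cv2) and the standard library are available. Lean on these libraries where they do the work, as an engineer would, in place of code of your own. Each camera call takes 0.05 s, during which the arm holds its last target.

## Task

Pick up the large spring clip by its two tails, squeeze it wide open against its spring, and bring its gaping jaws around the near upright edge (the one facing the robot) of the taller of the two standing cards, about half-way up, straight in line with the card and well over its edge, so that a form can be slipped in beside the card. Finish while still holding the clip squeezed open there in the air, with no part of it touching the card: do not let it close and do not put it down. Do not push the card out of place, and leave the other things where they are.

Things in the scene. Friction and masses are not known exactly. Their poses are not given: they have to be found in the camera images.
- clip_center (a point): Large grey spring clip with steel coil, 70 g, 100 mm long, lying on its side (hinge axis upright, 36 mm high). Point on the hinge axis, 18 mm above its underside. x points to the jaw tips (50 mm ahead), -x to the two tails, y to the left lever, z up along the hinge. To squeeze, pinch the tails across y, about 32 mm behind this point. The other clip, little more than half its size, is a bystander.
- jaw_left (a point): Inner face of the left (+y) jaw at its tip, half-way up; 51 mm from the hinge axis. Distance between the two jaw tips: 2 mm closed, 27 mm squeezed fully (each lever turned by 0.25 rad, a firm stop; both turn alike and the spring closes them). Squeezing takes about 2 N at first, 8 N at the stop; a grip of 25 N or more keeps it firmly there.
- jaw_right (a point): Inner face of the right (-y) jaw at its tip, half-way up.
- card_edge (a point): Point on the near upright edge of the taller card, 70 mm above the table, mid-thickness. The card is a stiff brown board 100 mm wide, 3 mm thick, top 120 mm above the table. x: along the card's width, from this edge into the card, away from the robot; y across its thickness; z up. The shorter card (top at 80 mm) is a bystander; either may stand on the left.
- clip_left: Left (+y) lever of the large clip; origin on the hinge axis at the underside. Its tail is an upright flat plate 4 mm thick, 36 mm high, reaching 46 mm behind the hinge closed, 52 mm squeezed. Over their outsides the two tails measure 59 mm at the ends when closed (narrower towards the hinge); squeezed fully they are parallel, 34 mm over all.
- clip_right: The right (-y) lever of the large clip, as the left one mirrored.
- clip: The large clip as a whole; origin on the hinge axis at its underside.
- tall_card: The taller card with its loose aluminium foot, 0.6 kg; foot 60 mm long, 50 mm wide, 15 mm high (two lips up to 25 mm) under the card's middle, so each upright edge overhangs it by 20 mm. Origin under the middle of the foot, x along the card's width away from the robot.
- short_card: Bystander: the shorter card (top at 80 mm, 100 mm wide) with its foot; origin under the middle of the foot.
- small_clip: Bystander: small clip, 55 mm long, 33 mm wide, 20 mm high, lying on its side; origin at its hinge, underside.
- pack_a: Bystander: flat white test pack 90 x 45 x 6 mm, origin under its centre.
- pack_b: Bystander: another flat white test pack 90 x 45 x 6 mm, origin under its centre.
- dropper_a: Bystander: little white dropper bottle, 26 mm across, 66 mm high, origin under its centre.
- dropper_b: Bystander: another little dropper bottle, 26 mm across, 66 mm high, origin under its centre.
Not all that is in view belongs to the job. Leave any orange look-alike of the clip alone.

How it is judged:
By the outcome, as a careful person would: the job done as asked, in the order asked, and still so for the second after the job is handed in, while the arm keeps its last pose, push and grip.
It also fails if it takes over 38 s, if anything falls off the work surface, if the arm or the gripper's body presses on something with over 40 N, if the wrist force passes 120 N, or if a joint passes its speed limit or range.

## Working session

There is one attempt and no reset: what is moved stays moved. The work goes in short steps, Python scripts to look and compute and a shell command to move; the robot and the scene stay as the last step left them, time stands still between calls to the robot, and variables do not carry over. Pictures are saved under pics/ and viewed, and the job is handed in when it is done.

```bash
ls; mkdir -p pics; python3 - <<'E'
from bench import ctrl
import cv2
s=ctrl.get_state()
for k in s: print(k,s[k])
for n in ["scene","side","wrist"]:
    im=ctrl.get_image(n); cv2.imwrite(f"pics/{n}0.png",im[:,:,::-1]); print(n,ctrl.camera_model(n))
E
```

```text
pics
time 0.0
joint_positions [-1.24691954  0.32180246 -0.07005452  1.45163691  0.02258939  1.37081957
 -0.05691764]
qd [-9.67279131e-05 -1.07681811e-03 -1.27675464e-04  7.75443095e-04
  5.06338597e-04 -7.91885341e-04 -1.07476233e-06]
joint_torque [-6.80310677e-04 -4.91279054e+01 -4.04174645e-01 -3.12531424e+01
 -6.38913014e-02  4.36424604e-02  1.69667960e-04]
position [0.19803118 0.61846635 0.1904938 ]
tool_rot [-0.97921804  1.34147552  0.977251  ]
ft_force [ 0.2089441  -0.10443538  0.73665878]
torque [-0.04229345  0.00051368  0.03450621]
grip_width 1.0026278237194117
scene {'K': array([[541.93185834,   0.        , 275.03597174],
       [  0.        , 541.93185834, 213.66427363],
       [  0.        ,   0.        ,   1.        ]]), 'rvec': array([ 2.15506378,  1.18250203, -0.44184671]), 'tvec': array([-0.30676891, -0.29712285,  1.39922362])}
side {'K': array([[452.92800586,   0.        , 283.94708482],
       [  0.        , 452.92800586, 210.341133  ],
       [  0.        ,   0.        ,   1.        ]]), 'rvec': array([ 2.24482411, -0.29042493,  0.13682102]), 'tvec': array([-0.52840375,  0.14221219,  0.95965333])}
wrist {'K': array([[341.92557775,   0.        , 284.74634215],
       [  0.        , 341.92557775, 205.38096292],
       [  0.        ,   0.        ,   1.        ]]), 'T_tool_cam': array([[-5.77765772e-04, -2.79903026e-01,  9.60028105e-01,
        -1.92948678e-01],
       [ 1.73505472e-04, -9.60028279e-01, -2.79902972e-01,
         7.64936028e-02],
       [ 9.99999818e-01,  4.85177276e-06,  6.03236187e-04,
         1.87514586e-05],
       [ 0.00000000e+00,  0.00000000e+00,  0.00000000e+00,
         1.00000000e+00]])}
```

View pics/scene0.png

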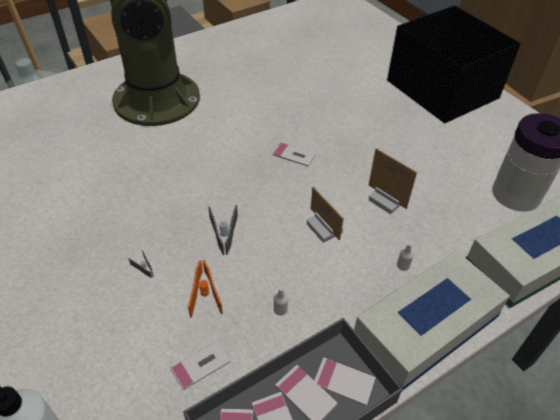

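View pics/side0.png

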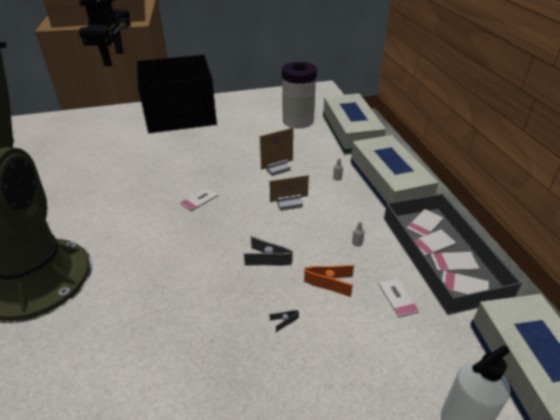

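View pics/wrist0.png

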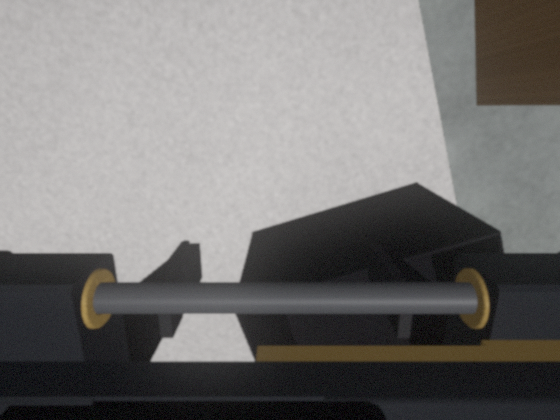

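```bash
cat > h.py <<'E'
import numpy as np,cv2
from bench import ctrl
def cam(n,st=None):
    m=ctrl.camera_model(n);K=m['K']
    if n=='wrist':
        T=np.eye(4);T[:3,:3]=cv2.Rodrigues(np.array(st['tool_rot'],float))[0];T[:3,3]=st['position']
        W=T@m['T_tool_cam'];R=W[:3,:3].T;t=-R@W[:3,3]
    else:
        R=cv2.Rodrigues(m['rvec'])[0];t=np.array(m['tvec'])
    return K,R,t
def proj(c,P):
    K,R,t=c;q=np.atleast_2d(P)@R.T+t;q=q@K.T;return q[:,:2]/q[:,2:]
def ray(c,uv):
    K,R,t=c;d=R.T@np.linalg.inv(K)@np.array([uv[0],uv[1],1.]);return -R.T@t,d/np.linalg.norm(d)
def plane(c,uv,z):
    o,d=ray(c,uv);return o+d*(z-o[2])/d[2]
def tri(obs):
    A=np.zeros((3,3));b=np.zeros(3)
    L=[ray(c,uv) for c,uv in obs]
    for o,d in L:
        M=np.eye(3)-np.outer(d,d);A+=M;b+=M@o
    p=np.linalg.solve(A,b);return p,[np.linalg.norm((np.eye(3)-np.outer(d,d))@(p-o)) for o,d in L]
def crop(src,dst,x0,y0,w,h,s):
    im=cv2.imread(src)[y0:y0+h,x0:x0+w];im=cv2.resize(im,None,fx=s,fy=s,interpolation=cv2.INTER_CUBIC)
    for x in range((x0+9)//10*10,x0+w,10):
        cv2.putText(im,str(x),((x-x0)*s,8),0,.3,(0,0,255),1);cv2.line(im,((x-x0)*s,10),((x-x0)*s,16),(0,0,255),1)
    for y in range((y0+9)//10*10,y0+h,10):
        cv2.putText(im,str(y),(0,(y-y0)*s+4),0,.3,(0,0,255),1);cv2.line(im,(20,(y-y0)*s),(26,(y-y0)*s),(0,0,255),1)
    cv2.imwrite(dst,im)
E
python3 - <<'E'
from h import *
S,D=cam('scene'),cam('side')
for n,c in(('scene',S),('side',D)):
    for p in [(0,0,0),(.5,0,0),(.5,.3,0),(.5,-.3,0),(.7,0,0)]: print(n,p,proj(c,[p])[0].round())
for nm,a,b in [('clip',(224,230),(268,250)),('tall',(392,178),(277,148)),('short',(325,215),(289,188)),('small',(141,265),(285,319)),('orange',(204,288),(330,274)),('dropA',(281,304),(358,237)),('dropB',(405,260),(338,172)),('packa',(295,154),(200,200)),('packb',(200,365),(400,297))]:
    p,e=tri([(S,a),(D,b)]);print(nm,p.round(3),np.round(e,3))
crop('pics/scene0.png','pics/sc_clip.png',195,195,60,65,10)
crop('pics/side0.png','pics/sd_clip.png',235,230,70,45,10)
crop('pics/scene0.png','pics/sc_card.png',300,145,120,100,6)
crop('pics/side0.png','pics/sd_card.png',250,120,70,95,6)
E
```

```text
scene (0, 0, 0) [156.  99.]
scene (0.5, 0, 0) [257. 222.]
scene (0.5, 0.3, 0) [370. 169.]
scene (0.5, -0.3, 0) [120. 287.]
scene (0.7, 0, 0) [313. 291.]
side (0, 0, 0) [ 35. 277.]
side (0.5, 0, 0) [265. 237.]
side (0.5, 0.3, 0) [241. 167.]
side (0.5, -0.3, 0) [301. 344.]
side (0.7, 0, 0) [345. 222.]
clip [ 0.494 -0.072  0.021] [0.005 0.005]
tall [0.597 0.266 0.068] [0.001 0.001]
short [0.588 0.105 0.046] [0.002 0.002]
small [ 0.483 -0.248  0.012] [0. 0.]
orange [ 0.6   -0.173  0.024] [0.002 0.002]
dropA [ 0.701 -0.073  0.017] [0. 0.]
dropB [0.746 0.181 0.018] [0. 0.]
packa [ 0.369  0.182 -0.001] [0.002 0.002]
packb [ 0.722 -0.248  0.005] [0.001 0.001]
```

View pics/sc_clip.png

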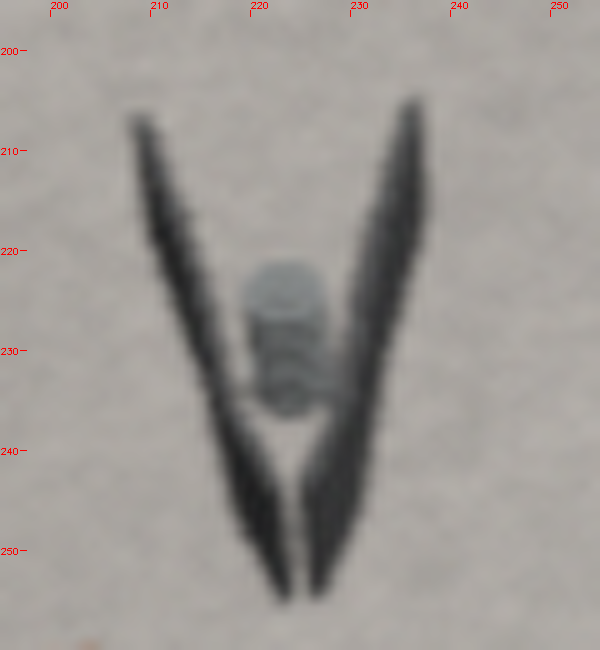

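View pics/sd_clip.png

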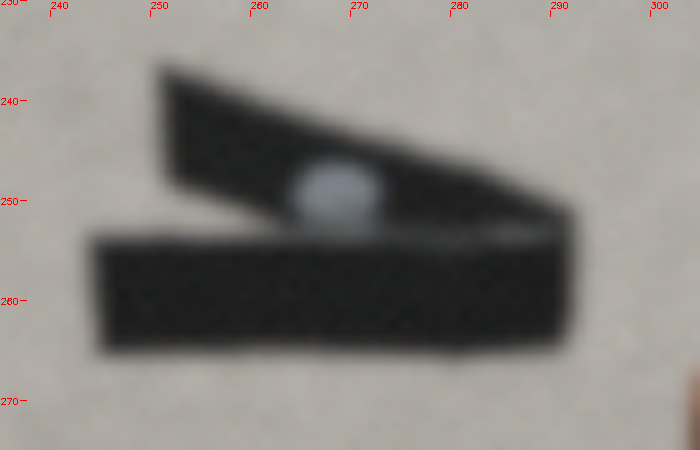

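View pics/sc_card.png

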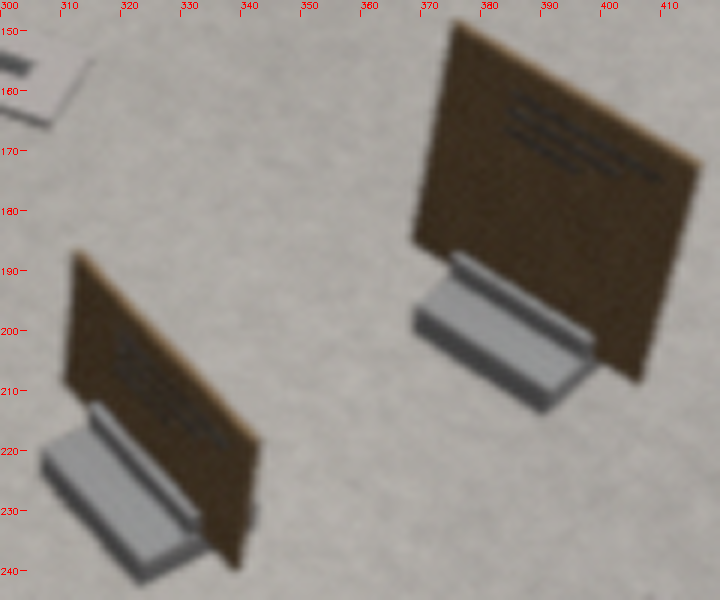

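View pics/sd_card.png

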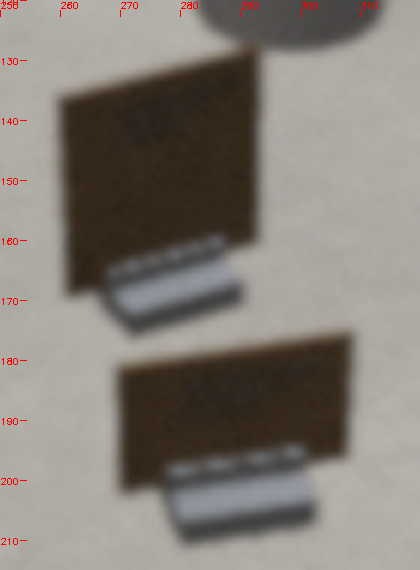

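```bash
python3 - <<'E'
from h import *
S,D=cam('scene'),cam('side')
for nm,a,b in [('coiltop',(223.4,224.5),(268.3,249)),('tailL',(236,205),(250.5,236.5)),('tailR',(209,207),(243.5,253.5)),('tall near top',(375.5,149),(260.5,136.5)),('tall far top',(416,173),(291.7,128.5)),('tall near bot',(369,185.5),(261.5,169)),('tall far bot',(406.5,209),(291.7,160.5)),('sh near top',(312.5,187.5),(269.5,181)),('sh far top',(343,219),(308,176)),('sh near bot',(311,209),(270,202))]:
    p,e=tri([(S,a),(D,b)]);print(nm,p.round(4),np.round(e,3))
print('tipbot',plane(S,(225,254.5),0),plane(D,(289,265),0), 'tiptop',plane(D,(292,251.5),.036))
# tall card foot
for uv in [(369,200.5),(391,214)]: print('foot',plane(S,uv,0))
for uv in [(273,175.5),(289,170.5)]: print('footD',plane(D,uv,0))
E
```

```text
coiltop [ 0.4922 -0.0733  0.0305] [0. 0.]
tailL [ 0.4623 -0.0272  0.0333] [0. 0.]
tailR [ 0.4373 -0.076   0.0331] [0.001 0.001]
tall near top [0.5493 0.2521 0.1181] [0. 0.]
tall far top [0.6416 0.2788 0.1132] [0. 0.]
tall near bot [0.5494 0.2539 0.0139] [0. 0.]
tall far bot [0.6428 0.279  0.0102] [0. 0.]
sh near top [0.5386 0.1067 0.0777] [0. 0.]
sh far top [0.6362 0.1084 0.0745] [0. 0.]
sh near bot [0.5384 0.1077 0.0128] [0. 0.]
tipbot [ 0.53819274 -0.09755834  0.        ] [ 5.30864701e-01 -1.02289446e-01 -1.11022302e-16] tiptop [ 0.53821517 -0.09876393  0.036     ]
foot [0.57542698 0.23494603 0.        ]
foot [0.63050123 0.24924285 0.        ]
footD [0.57714457 0.23555682 0.        ]
footD [0.6261813  0.24774439 0.        ]
```

```bash
cat >> h.py <<'E'
def to_tool(st,goal,dang=0):
    R=cv2.Rodrigues(np.array(st['tool_rot'],float))[0]
    return R.T@(np.array(goal)-st['position'])
def heads(st):
    R=cv2.Rodrigues(np.array(st['tool_rot'],float))[0]
    return R, np.degrees(np.arctan2(R[1,1],R[0,1]))
E
python3 - <<'E'
from h import *
st=ctrl.get_state();R,h=heads(st);print(R.round(4),h,st['time'],st['joint_positions'])
for g in [(.35,.5,.2),(.45,.3,.2),(.5,.1,.2),(.4636,-.0582,.15)]: print(g,to_tool(st,g).round(4))
E
```

```text
[[-4.000e-04 -9.524e-01  3.048e-01]
 [-1.400e-03  3.048e-01  9.524e-01]
 [-1.000e+00 -1.000e-04 -1.500e-03]] 162.25545030216415 0.15 [-1.24692134  0.32166827 -0.07010787  1.45139079  0.02260859  1.37078554
 -0.05687382]
(0.35, 0.5, 0.2) [-0.0092 -0.1809 -0.0667]
(0.45, 0.3, 0.2) [-0.0089 -0.3371 -0.2267]
(0.5, 0.1, 0.2) [-0.0087 -0.4457 -0.4019]
(0.4636, -0.0582, 0.15) [ 0.0416 -0.4592 -0.5636]
```

```bash
python3 -m pendant '[{"travel":[-0.01,-0.05,-0.02],"twist":0.05},{"travel":[-0.01,-0.1,-0.04],"twist":0.1},{"travel":[-0.01,-0.15,-0.055],"twist":0.17},{"travel":[-0.01,-0.19,-0.08],"twist":0.17},{"travel":[-0.01,-0.23,-0.12],"twist":0.17},{"travel":[-0.01,-0.27,-0.16],"twist":0.17},{"travel":[-0.01,-0.31,-0.2],"twist":0.17},{"travel":[-0.01,-0.345,-0.24],"twist":0.17},{"travel":[-0.01,-0.375,-0.285],"twist":0.17},{"travel":[-0.01,-0.4,-0.33],"twist":0.17}]' 1
python3 - <<'E'
from h import *
st=ctrl.get_state();R,h=heads(st);print(h,st['time'],st['joint_positions'])
for g in [(.475,.0,.19),(.4636,-.0582,.19)]: print(g,to_tool(st,g).round(4))
E
```

```text
time: 1.4
position: [0.4788, 0.1803, 0.201]
tool_rot: [-0.85, 1.4, 0.848]
ft_force: [0.4, 0.2, 0.0]
grip_width: 1.0
152.47108911769283 1.4 [-0.70038018  0.01621435  0.29185986  1.7844969  -0.00341278  1.34263337
  0.68254553]
(0.475, 0.0, 0.19) [ 0.0113 -0.08   -0.1616]
(0.4636, -0.0582, 0.19) [ 0.0114 -0.0967 -0.2185]
```

```bash
python3 -m pendant '[{"travel":[0.005,-0.025,-0.05],"twist":0},{"travel":[0.01,-0.05,-0.1],"twist":0},{"travel":[0.015,-0.08,-0.15],"twist":0},{"travel":[0.02,-0.097,-0.2],"twist":0},{"travel":[0.02,-0.097,-0.218],"twist":0},{"travel":[0.02,-0.097,-0.218],"twist":0},{"travel":[0.02,-0.097,-0.218],"twist":0}]' 1
python3 - <<'E'
from h import *
st=ctrl.get_state();im=ctrl.get_image('wrist');cv2.imwrite('pics/w1.png',im[:,:,::-1])
R,h=heads(st);print(h,st['time'],st['joint_positions'],st['position'])
c=cam('wrist',st)
print(proj(c,[(.4922,-.0733,.03),(.4623,-.0272,.0333),(.4373,-.076,.0331),(.5382,-.0976,.0)]))
E
```

```text
time: 2.28
position: [0.4645, -0.0558, 0.1815]
tool_rot: [-0.851, 1.399, 0.85]
ft_force: [-0.0, -0.1, 0.8]
grip_width: 0.998
152.63393221327266 2.275 [-0.48225393 -0.09094779  0.51836807  1.91374965  0.04760945  1.30717772
  1.11508737] [ 0.46446244 -0.05581994  0.18149543]
[[281.96732268 213.30108735]
 [308.82084879 169.13845174]
 [254.45140119 169.31723815]
 [281.89486862 247.55043   ]]
```

View pics/w1.png

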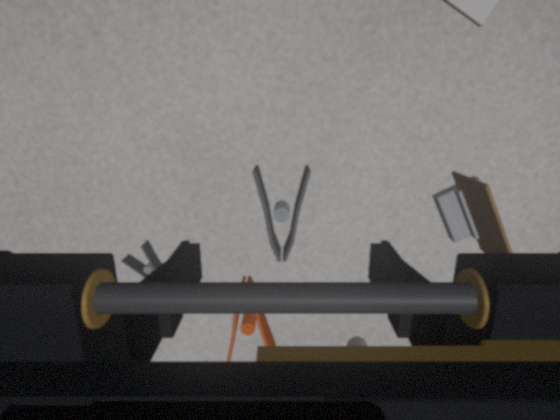

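```bash
python3 - <<'E'
from h import *
crop('pics/w1.png','pics/w1c.png',240,155,85,115,5)
E
```

```text
(no output)
```

View pics/w1c.png

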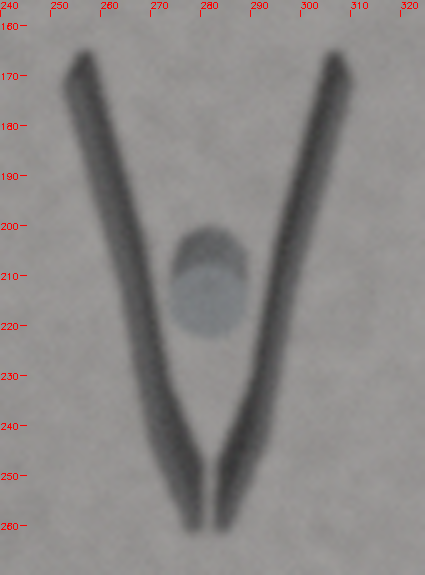

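```bash
python3 - <<'E'
from h import *
st=ctrl.get_state();c=cam('wrist',st);S,D=cam('scene'),cam('side')
for nm,a,b,w in [('coiltop',(223.4,224.5),(268.3,249),(281,215)),('tailL',(236,205),(250.5,236.5),(306.5,166)),('tailR',(209,207),(243.5,253.5),(257,166))]:
    p,e=tri([(S,a),(D,b),(c,w)]);print(nm,p.round(4),np.round(e,4)); p,e=tri([(S,a),(c,w)]);print('  SW',p.round(4),np.round(e,4))
tip=plane(c,(281.5,260.5),.036);tl=plane(c,(309.5,171),.036);tr=plane(c,(254,171),.036);hin=plane(c,(281,215),.034)
for p in (tip,tl,tr,hin): print(p.round(4), to_tool(st,p).round(4))
print(np.linalg.norm(tl-tr), np.linalg.norm(tip-(tl+tr)/2))
m=(tip-(tl+tr)/2);print(np.degrees(np.arctan2(m[1],m[0])))
print(st['position'])
E
```

```text
coiltop [ 0.4927 -0.0742  0.0315] [0.0006 0.0008 0.0007]
  SW [ 0.4932 -0.0744  0.0316] [0.0004 0.0004]
tailL [ 0.4607 -0.0272  0.0323] [0.0008 0.0017 0.0023]
  SW [ 0.4594 -0.027   0.0301] [0.0011 0.0011]
tailR [ 0.4364 -0.0739  0.0309] [0.0018 0.0012 0.0015]
  SW [ 0.4354 -0.0739  0.0293] [0.0014 0.0014]
[ 0.5379 -0.0975  0.036 ] [ 0.1455 -0.0843 -0.0032]
[ 0.4638 -0.0274  0.036 ] [0.1454 0.0137 0.0251]
[ 0.4383 -0.0768  0.036 ] [ 0.1455  0.0137 -0.0305]
[ 0.4923 -0.0744  0.034 ] [ 0.1475 -0.0332 -0.0036]
0.055586996572372115 0.09799655127516803
-27.62211761351969
[ 0.46451097 -0.05577992  0.18147204]
```

```bash
python3 -m pendant '[{"travel":[0.04,-0.002,-0.003],"twist":0},{"travel":[0.09,-0.002,-0.003],"twist":0},{"travel":[0.13,-0.002,-0.003],"twist":0},{"travel":[0.155,-0.002,-0.003],"twist":0},{"travel":[0.17,-0.002,-0.003],"twist":0},{"travel":[0.177,-0.002,-0.003],"twist":0},{"travel":[0.177,-0.002,-0.003],"twist":0},{"travel":[0.177,-0.002,-0.003],"twist":0}]' 1
python3 - <<'E'
from h import *
st=ctrl.get_state();im=ctrl.get_image('wrist');cv2.imwrite('pics/w2.png',im[:,:,::-1])
R,h=heads(st);print(h,st['time'],st['position'],st['ft_force'])
print(to_tool(st,(.4927,-.0742,.018)))
E
```

```text
time: 3.32
position: [0.4658, -0.0595, 0.0054]
tool_rot: [-0.852, 1.397, 0.85]
ft_force: [0.8, 0.4, 0.1]
grip_width: 1.001
152.67222462167672 3.325 [ 0.46582797 -0.05947601  0.0053602 ] [0.80436934 0.42921585 0.12199817]
[-0.01258144 -0.03065642 -0.0007469 ]
```

View pics/w2.png

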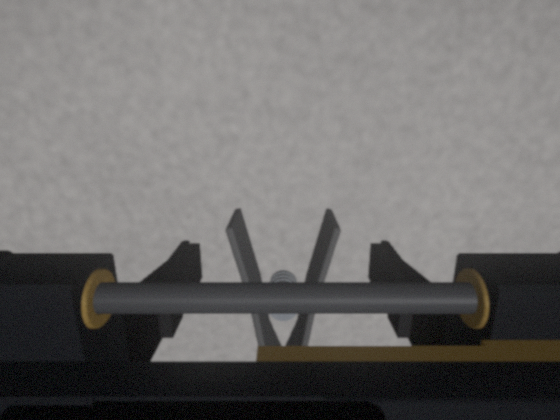

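```bash
python3 -m pendant '[{"travel":[0,0,0],"twist":0},{"travel":[0,0,0],"twist":0},{"travel":[0,0,0],"twist":0},{"travel":[0,0,0],"twist":0},{"travel":[0,0,0],"twist":0},{"travel":[0,0,0],"twist":0},{"travel":[0,0,0],"twist":0},{"travel":[0,0,0],"twist":0}]' -1 40
python3 - <<'E'
from h import *
st=ctrl.get_state();im=ctrl.get_image('wrist');cv2.imwrite('pics/w3.png',im[:,:,::-1])
R,h=heads(st);print(h,st['time'],st['position'],st['ft_force'],st['grip_width']*87)
E
```

```text
time: 4.38
position: [0.4657, -0.0595, 0.0053]
tool_rot: [-0.852, 1.397, 0.85]
ft_force: [0.1, 0.1, -0.2]
grip_width: 0.174
152.6682748453157 4.375 [ 0.46565452 -0.05950654  0.00526062] [ 0.10425928  0.096308   -0.22344749] 15.13102127379278
```

View pics/w3.png

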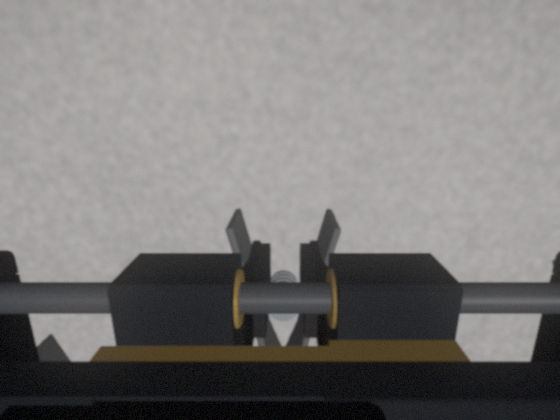

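```bash
python3 - <<'E'
from h import *
st=ctrl.get_state();c=cam('wrist',st)
R=heads(st)[0]
for x in (0,-.019,-.031,-.05):
    P=[R@np.array([x,y,z])+st['position'] for y in (0,.0095) for z in(-.0075,.0075)]
    print(x,proj(c,P).round(0).tolist())
crop('pics/w3.png','pics/w3c.png',215,195,140,160,5) if 0 else None
for n in('scene','side'): cv2.imwrite(f'pics/{n}3.png',ctrl.get_image(n)[:,:,::-1])
crop('pics/scene3.png','pics/sc3.png',180,180,90,90,6)
crop('pics/side3.png','pics/sd3.png',220,200,100,85,6)
print(ctrl.get_state()['grip_width'])
im=cv2.imread('pics/w3.png')[195:355,215:355];cv2.imwrite('pics/w3c.png',np.clip(cv2.resize(im,None,fx=4,fy=4,interpolation=2)*1.8,0,255))
E
```

```text
0 [[272.0, 238.0], [297.0, 238.0], [272.0, 223.0], [297.0, 223.0]]
-0.019 [[271.0, 250.0], [298.0, 250.0], [271.0, 234.0], [298.0, 234.0]]
-0.031 [[270.0, 260.0], [299.0, 260.0], [270.0, 243.0], [299.0, 243.0]]
-0.05 [[268.0, 277.0], [301.0, 277.0], [268.0, 259.0], [301.0, 259.0]]
0.048853341630704365[ WARN:0@1.631] global loadsave.cpp:1063 imwrite_ Unsupported depth image for selected encoder is fallbacked to CV_8U.
```

View pics/sc3.png

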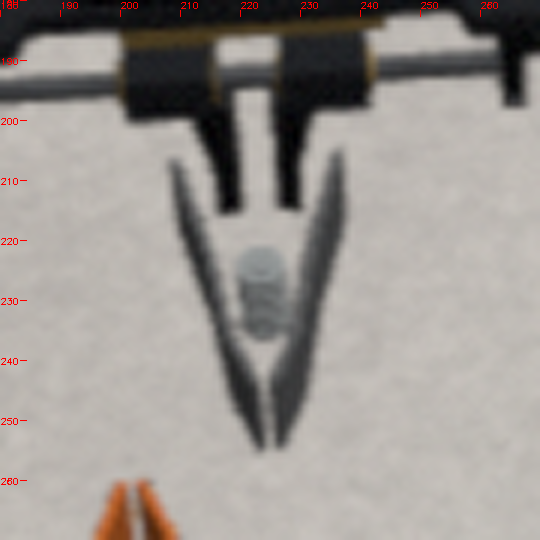

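View pics/sd3.png

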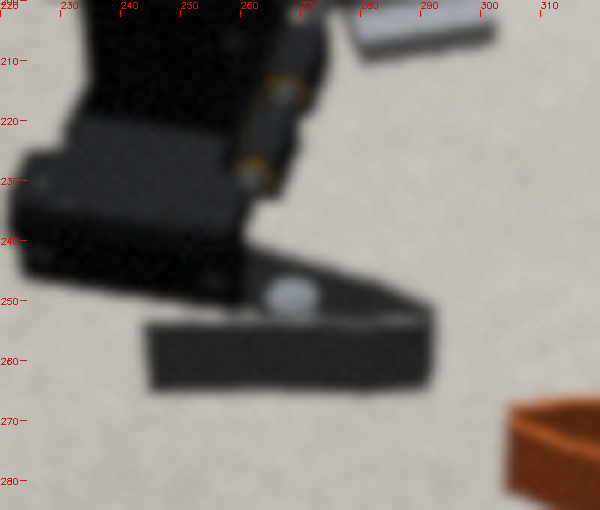

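View pics/w3c.png

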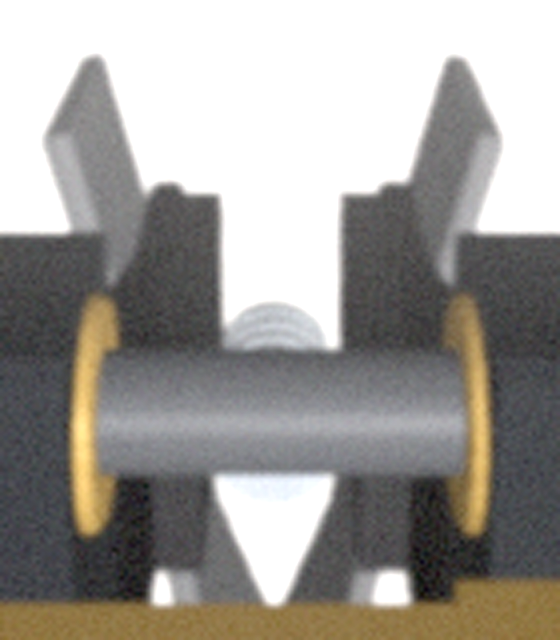

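```bash
python3 - <<'E'
from h import *
st=ctrl.get_state();R=heads(st)[0];S=cam('scene');D=cam('side')
print(st['position'],st['grip_width'],st['joint_positions'])
for x in (0,-.019,-.03,-.04,-.05,-.07): 
    P=R@np.array([x,0,0])+st['position'];print(x,P.round(4),proj(S,[P])[0].round(1),proj(D,[P])[0].round(1))
E
```

```text
[ 0.46565739 -0.05955392  0.00526924] 0.048853341630704365 [-0.45164647  0.12951411  0.55258493  2.1087629  -0.0839936   0.92260241
  1.24168439]
0 [ 0.4657 -0.0596  0.0053] [223.8 221.4] [255.5 255.2]
-0.019 [ 0.4656 -0.0595  0.0243] [223.2 215.2] [255.2 249. ]
-0.03 [ 0.4656 -0.0595  0.0353] [222.9 211.6] [255.  245.4]
-0.04 [ 0.4656 -0.0595  0.0453] [222.6 208.2] [254.8 242.1]
-0.05 [ 0.4656 -0.0595  0.0553] [222.3 204.8] [254.6 238.7]
-0.07 [ 0.4656 -0.0595  0.0753] [221.6 197.8] [254.2 231.8]
```

View pics/scene3.png

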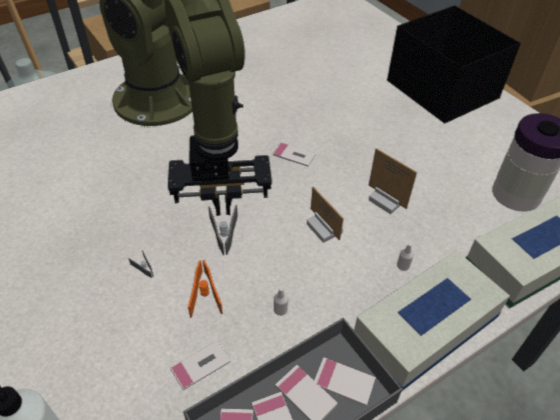

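The fingers closed above the clip without touching it. Both the wrist and scene views put the fingertips about 30 mm short of the reported TCP. I'll open the gripper, then go lower in small steps while checking the force.

```bash
python3 -m pendant '[{"travel":[-0.006,0,0],"twist":0},{"travel":[-0.006,0,0],"twist":0},{"travel":[-0.006,0,0],"twist":0},{"travel":[-0.006,0,0],"twist":0},{"travel":[-0.006,0,0],"twist":0},{"travel":[-0.006,0,0],"twist":0}]' 1
python3 - <<'E'
from h import *
st=ctrl.get_state();im=ctrl.get_image('wrist');cv2.imwrite('pics/w4.png',im[:,:,::-1])
cv2.imwrite('pics/scene4.png',ctrl.get_image('scene')[:,:,::-1])
print(st['time'],st['position'],st['ft_force'],st['grip_width'])
im=cv2.imread('pics/w4.png')[200:350,150:420];cv2.imwrite('pics/w4c.png',np.clip(cv2.resize(im,None,fx=3,fy=3,interpolation=2).astype(float)*1.8,0,255).astype('uint8'))
im=cv2.imread('pics/scene4.png')[170:260,170:280];cv2.imwrite('pics/sc4.png',np.clip(cv2.resize(im,None,fx=6,fy=6,interpolation=2).astype(float)*1.3,0,255).astype('uint8'))
E
```

```text
time: 5.28
position: [0.4656, -0.0596, 0.0112]
tool_rot: [-0.852, 1.397, 0.85]
ft_force: [0.8, -0.3, -0.6]
grip_width: 0.647
5.275 [ 0.46558464 -0.05955737  0.01120761] [ 0.77341147 -0.26120929 -0.63060358] 0.6468511358801365
```

View pics/w4c.png

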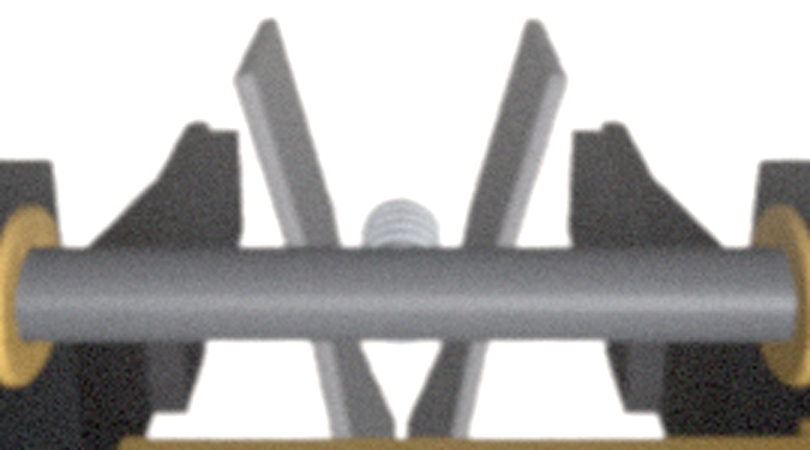

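View pics/sc4.png

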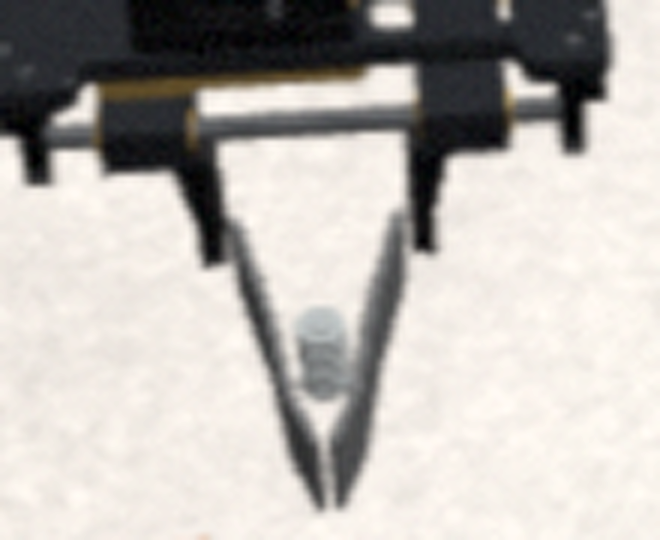

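```bash
python3 -m pendant '[{"travel":[-0.004,0,0],"twist":0},{"travel":[-0.004,0,0],"twist":0},{"travel":[-0.004,0,0],"twist":0},{"travel":[0.01,0,-0.001],"twist":0},{"travel":[0.02,0,-0.001],"twist":0},{"travel":[0.025,0,-0.001],"twist":0},{"travel":[0.028,0,-0.001],"twist":0},{"travel":[0.028,0,-0.001],"twist":0}]' 1
python3 - <<'E'
from h import *
st=ctrl.get_state();im=ctrl.get_image('wrist');cv2.imwrite('pics/w5.png',im[:,:,::-1])
cv2.imwrite('pics/scene5.png',ctrl.get_image('scene')[:,:,::-1])
print(st['time'],st['position'],st['ft_force'],st['grip_width'])
a=cv2.imread('pics/w5.png')[200:350,150:420];b=cv2.imread('pics/scene5.png')[170:260,170:280]
a=cv2.resize(a,(520,289));b=cv2.resize(b,(520,425),interpolation=2)
cv2.imwrite('pics/c5.png',np.clip(np.vstack([a,b[:310]])*1.5,0,255).astype('uint8'))
E
```

```text
time: 6.38
position: [0.4651, -0.0605, -0.017]
tool_rot: [-0.852, 1.398, 0.85]
ft_force: [-0.3, 1.0, 1.0]
grip_width: 0.999
6.375 [ 0.46511385 -0.06053765 -0.01696009] [-0.34901187  0.96924029  1.03911911] 0.9988450892604057
```

View pics/c5.png

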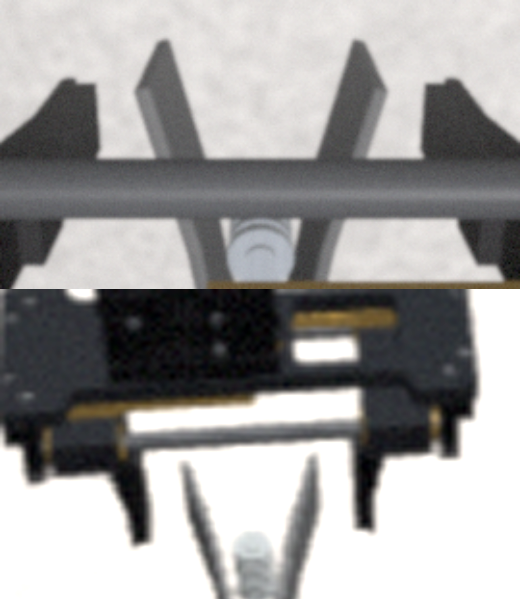

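```bash
python3 -m pendant '[{"travel":[0.004,0.001,0],"twist":0},{"travel":[0.007,0.001,0],"twist":0},{"travel":[0.007,0.001,0],"twist":0}]' 1 40 && python3 -m pendant '[{"travel":[0,0,0],"twist":0},{"travel":[0,0,0],"twist":0},{"travel":[0,0,0],"twist":0},{"travel":[0,0,0],"twist":0},{"travel":[0,0,0],"twist":0},{"travel":[0,0,0],"twist":0}]' -1 40
python3 - <<'E'
from h import *
st=ctrl.get_state();im=ctrl.get_image('wrist');cv2.imwrite('pics/w6.png',im[:,:,::-1])
cv2.imwrite('pics/scene6.png',ctrl.get_image('scene')[:,:,::-1])
print(st['time'],st['position'],st['ft_force'],st['grip_width']*87)
a=cv2.imread('pics/w6.png')[200:350,150:420];b=cv2.imread('pics/scene6.png')[170:260,170:280]
a=cv2.resize(a,(520,289));b=cv2.resize(b,(520,425),interpolation=2)
cv2.imwrite('pics/c6.png',np.clip(np.vstack([a,b[110:420]])*1.5,0,255).astype('uint8'))
E
```

```text
time: 6.85
position: [0.4643, -0.06, -0.0239]
tool_rot: [-0.852, 1.397, 0.85]
ft_force: [0.3, 1.1, -0.3]
grip_width: 1.001
time: 7.6
position: [0.4643, -0.06, -0.0238]
tool_rot: [-0.852, 1.397, 0.85]
ft_force: [-0.9, -0.2, 0.4]
grip_width: 0.403
7.6 [ 0.46431184 -0.06003376 -0.02381987] [-0.93287    -0.17099795  0.44606904] 35.051998698812596
```

View pics/c6.png

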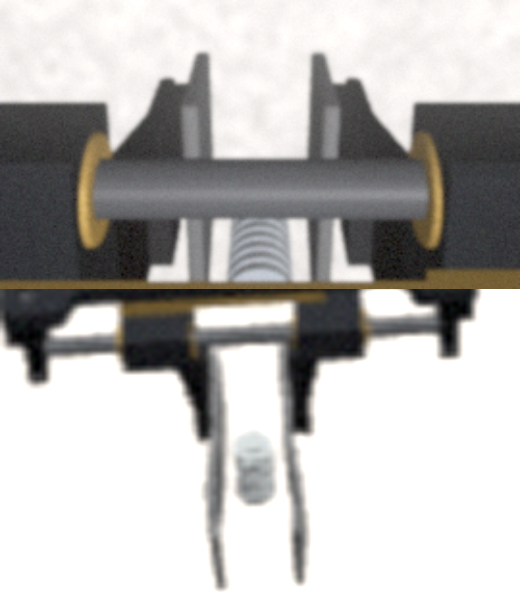

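```bash
python3 -m pendant '[{"travel":[-0.02,0,0],"twist":0},{"travel":[-0.05,0,0],"twist":0},{"travel":[-0.09,0,0],"twist":0},{"travel":[-0.12,0,0],"twist":0},{"travel":[-0.134,0,0],"twist":0},{"travel":[-0.134,0,0],"twist":0}]' - 40
python3 - <<'E'
from h import *
st=ctrl.get_state();im=ctrl.get_image('wrist');cv2.imwrite('pics/w7.png',im[:,:,::-1])
cv2.imwrite('pics/scene7.png',ctrl.get_image('scene')[:,:,::-1]);cv2.imwrite('pics/side7.png',ctrl.get_image('side')[:,:,::-1])
print(st['time'],st['position'],st['ft_force'],st['grip_width']*87)
S=cam('scene');R=heads(st)[0]
print(proj(S,[st['position']]))
print(to_tool(st,(.441,.223,st['position'][2])))
a=cv2.imread('pics/scene7.png')[130:260,160:300];b=cv2.imread('pics/side7.png')[170:270,220:330]
cv2.imwrite('pics/c7.png',np.vstack([cv2.resize(a,(380,353),interpolation=2)[:300],cv2.resize(b,(380,345),interpolation=2)[:300]]))
E
```

```text
time: 8.45
position: [0.4645, -0.0598, 0.1105]
tool_rot: [-0.852, 1.396, 0.849]
ft_force: [-0.3, 0.2, -1.0]
grip_width: 0.367
8.45 [ 0.46453202 -0.05983008  0.11048099] [-0.33697962  0.21898429 -1.04392801] 31.948544635689007
[[220.03088066 184.82010783]]
[-0.00026471  0.15075265  0.24045826]
```

View pics/c7.png

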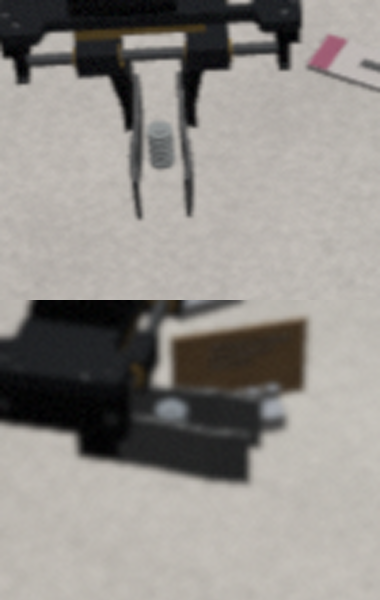

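```bash
python3 - <<'E'
from h import *
crop('pics/scene7.png','pics/a.png',195,145,50,70,8)
crop('pics/side7.png','pics/b.png',235,190,70,55,8)
a=cv2.imread('pics/a.png');b=cv2.imread('pics/b.png')
cv2.imwrite('pics/c7b.png',np.hstack([a[:440,:240+0] if 0 else cv2.copyMakeBorder(a,0,0,0,0,0)[:440] if 0 else cv2.resize(a,(350,490)),cv2.copyMakeBorder(cv2.resize(b,(440,346)),0,144,0,0,0)]))
crop('pics/w7.png','pics/w7c.png',230,195,110,180,3)
E
```

```text
(no output)
```

View pics/c7b.png

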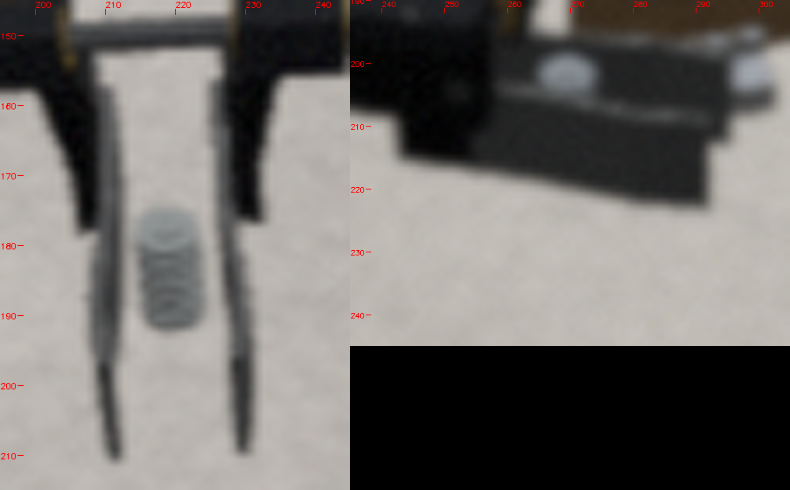

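View pics/w7c.png

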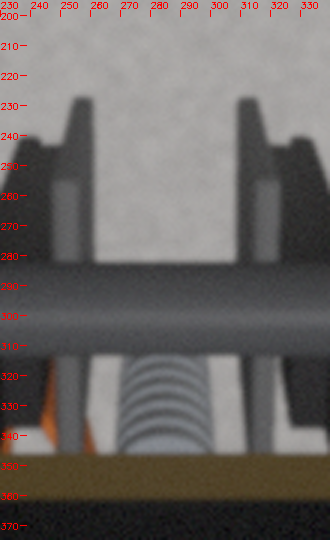

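```bash
python3 - <<'E'
from h import *
st=ctrl.get_state();S,D=cam('scene'),cam('side');W=cam('wrist',st)
for nm,a,b in [('tipRbot',(211,210.5),(291,222.5)),('tipLbot',(229,209.5),(294.5,212.5)),('coiltop',(218,177.5),(269.5,201.5))]:
    p,e=tri([(S,a),(D,b)]);print(nm,p.round(4),np.round(e,4),to_tool(st,p).round(4))
# tail end vertical edge (wrist): top row255, bottom row228 -> rays at tail y lateral known z=+-.017
R=heads(st)[0]
for uv in [(247,255),(278+40,255),(253,228),(310,228)]:
    o,d=ray(W,uv);o=R.T@(o-st['position']);d=R.T@d
    for zl in(.013,.015,.017):
        k=(np.sign(uv[0]-285)*zl-o[2])/d[2];print(uv,zl,(o+k*d).round(4))
E
```

```text
tipRbot [ 0.5313 -0.1131  0.1314] [0.0004 0.0004] [-0.0226 -0.0851 -0.016 ]
tipLbot [ 0.5464 -0.085   0.1314] [0.0003 0.0003] [-0.0227 -0.0855  0.0159]
coiltop [ 0.4963 -0.0775  0.1649] [0.0003 0.0003] [-0.0561 -0.0376 -0.0005]
(247, 255) 0.013 [-0.0836  0.0266 -0.013 ]
(247, 255) 0.015 [-0.0668  0.019  -0.015 ]
(247, 255) 0.017 [-0.0501  0.0114 -0.017 ]
(318, 255) 0.013 [-0.0714  0.0211  0.013 ]
(318, 255) 0.015 [-0.0526  0.0125  0.015 ]
(318, 255) 0.017 [-0.0338  0.004   0.017 ]
(253, 228) 0.013 [-0.0596  0.0279 -0.013 ]
(253, 228) 0.015 [-0.0392  0.0204 -0.015 ]
(253, 228) 0.017 [-0.0188  0.013  -0.017 ]
(310, 228) 0.013 [-0.0294  0.0168  0.013 ]
(310, 228) 0.015 [-0.0041  0.0076  0.015 ]
(310, 228) 0.017 [ 0.0212 -0.0016  0.017 ]
```

```bash
python3 -m pendant '[{"travel":[0,0.02,0.04],"twist":-0.1},{"travel":[0,0.05,0.085],"twist":-0.25},{"travel":[0,0.08,0.13],"twist":-0.4},{"travel":[0,0.11,0.18],"twist":-0.55},{"travel":[0,0.135,0.22],"twist":-0.68},{"travel":[0,0.152,0.241],"twist":-0.744},{"travel":[0,0.152,0.241],"twist":-0.744},{"travel":[0,0.152,0.241],"twist":-0.744}]' - 40
python3 - <<'E'
from h import *
st=ctrl.get_state()
for n in('scene','side','wrist'): cv2.imwrite(f'pics/{n}8.png',ctrl.get_image(n)[:,:,::-1])
print(st['time'],st['position'],st['ft_force'],st['grip_width']*87,heads(st)[1],st['joint_positions'])
crop('pics/scene8.png','pics/sc8.png',290,90,130,110,6)
crop('pics/side8.png','pics/sd8.png',190,110,120,80,6)
E
```

```text
time: 9.6
position: [0.4389, 0.2218, 0.1078]
tool_rot: [-1.402, 1.077, 1.401]
ft_force: [-0.2, -1.3, -0.4]
grip_width: 0.37
9.6 [0.43888177 0.22184037 0.10780769] [-0.18371195 -1.28270503 -0.43345613] 32.1715791785866 -164.88803933854507 [-0.77976587  0.04451548  0.26382629  1.9483709  -0.01087554  1.15365799
  1.32280719]
```

View pics/sc8.png

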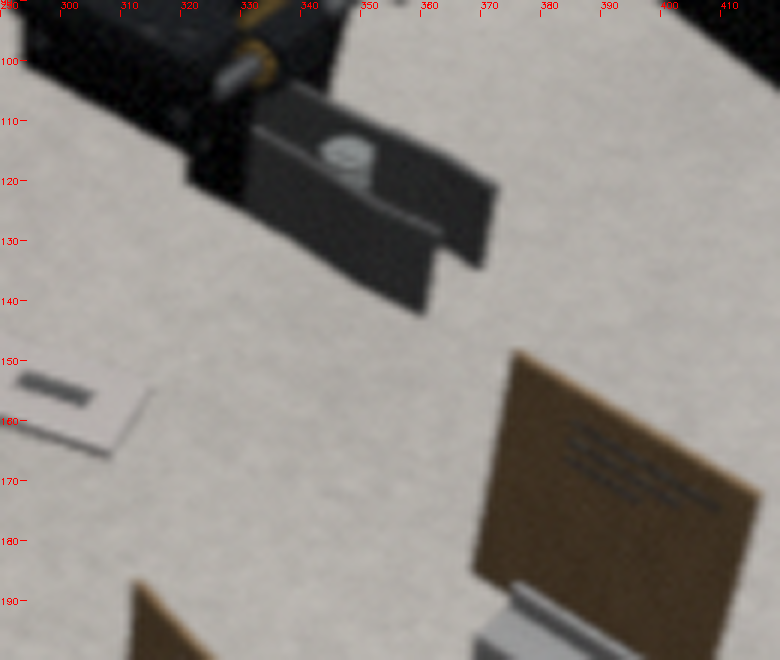

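View pics/sd8.png

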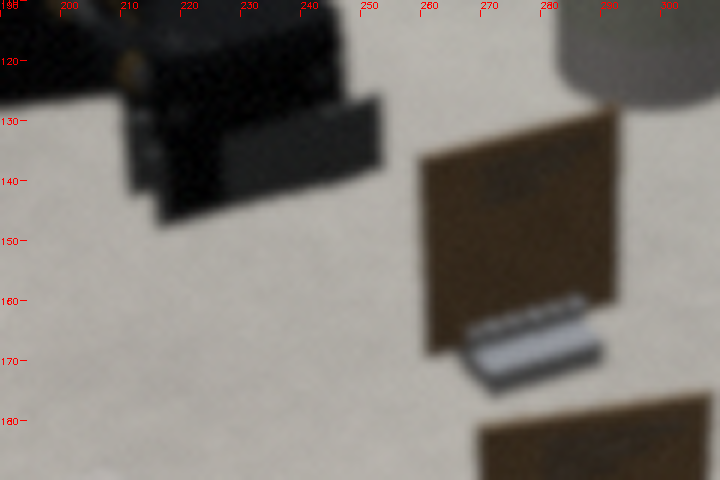

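View pics/wrist8.png

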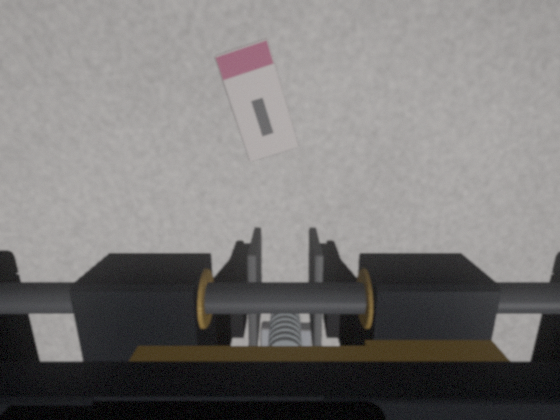

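```bash
python3 - <<'E'
from h import *
st=ctrl.get_state();S,D=cam('scene'),cam('side')
def brown(n,box):
    im=cv2.imread(f'pics/{n}8.png');x0,y0,x1,y1=box
    f=im.astype(int);m=((f[:,:,2]-f[:,:,0])>12)&(f.sum(2)<360)
    k=np.zeros(m.shape,np.uint8);k[y0:y1,x0:x1]=m[y0:y1,x0:x1]*255
    cs,_=cv2.findContours(k,0,1);return max(cs,key=cv2.contourArea)[:,0,:],k
for n,c,box in(('scene',S,(364,140,420,215)),('side',D,(255,122,296,175))):
    cn,k=brown(n,box);xs=np.where(k.any(0))[0];print(n,xs.min(),xs.max(),len(cn))
    cols=range(xs.min()+9,xs.max()-6) if n=='scene' else range(xs.min()+4,xs.max()-3)
    im=cv2.imread(f'pics/{n}8.png').astype(float).sum(2)
    pts=[]
    for x in cols:
        r=np.where(k[:,x])[0].min()
        seg=im[r-6:r+7,x];hi=im[r-6:r-3,x].mean();lo=seg[9:].mean();th=(hi+lo)/2
        j=np.where(seg<th)[0][0];pts.append((x,r-6+j-(th-seg[j])/(seg[j-1]-seg[j])))
    pts=np.array(pts);l=cv2.fitLine(pts.astype(np.float32),cv2.DIST_HUBER,0,.01,.01).ravel()
    a=l[2:]-l[:2]*20;b=l[2:]+l[:2]*20
    A,B=plane(c,a,.12),plane(c,b,.12);d=B-A
    print(n,'heading',np.degrees(np.arctan2(d[1],d[0])),'line y at x=.549',A[1]+d[1]/d[0]*(.549-A[0]),a,b)
for nm,a,b in [('tipRbot',(360,142),(252.7,137.8)),('near bot',(369,185.7),(261,169)),('near top',(375.3,149),(260,136.5))]:
    p,e=tri([(S,a),(D,b)]);print(nm,p.round(4),np.round(e,4),to_tool(st,p).round(4))
for uv in[(360,142),(369.5,134.5)]: print(plane(S,uv,.1285).round(4),to_tool(st,plane(S,uv,.1285)).round(4))
E
```

```text
scene 369 416 154
scene heading 12.783442993921684 line y at x=.549 0.25289931279779154 [372.5575  146.36307] [407.04248 166.63095]
side 260 293 134
side heading 12.557774549597639 line y at x=.549 0.2522901881188341 [253.93068 137.31145] [292.6693  127.34553]
tipRbot [0.5249 0.23   0.1297] [0.0002 0.0002] [-0.0215 -0.0847 -0.0148]
near bot [0.5486 0.2551 0.0127] [0.001 0.001] [ 0.0954 -0.1143  0.0033]
near top [0.5483 0.2527 0.1175] [0.0001 0.0001] [-0.0094 -0.1132  0.001 ]
[0.5241 0.2308 0.1285] [-0.0203 -0.0841 -0.0139]
[0.516  0.2621 0.1285] [-0.0203 -0.0845  0.0185]
```

```bash
python3 - <<'E'
from h import *
S,D=cam('scene'),cam('side')
for z in(.115,.12):
  for nm,c,a,b in[('S',S,(375.3,148.3),(416.3,172.3)),('D',D,(260,135.8),(292,127.5))]:
    A,B=plane(c,a,z),plane(c,b,z);d=B-A;print(z,nm,A.round(4),B.round(4),np.linalg.norm(d).round(4),np.degrees(np.arctan2(d[1],d[0])).round(2))
for nm,c,a,b in[('S',S,(369,185.5),(406.5,209)),('D',D,(261,169.3),(292,160.7))]:
    A,B=plane(c,a,.012),plane(c,b,.012);d=B-A;print('bot',nm,A.round(4),B.round(4),np.linalg.norm(d).round(4),np.degrees(np.arctan2(d[1],d[0])).round(2))
a=cv2.imread('pics/scene8.png')[140:220,360:425];cv2.imwrite('pics/a.png',cv2.resize(a,None,fx=9,fy=9,interpolation=0)[:590])
a=cv2.imread('pics/side8.png')[120:180,252:302];cv2.imwrite('pics/b.png',cv2.resize(a,None,fx=9,fy=9,interpolation=0))
E
```

```text
0.115 S [0.5445 0.2563 0.115 ] [0.6419 0.2787 0.115 ] 0.0999 12.93
0.115 D [0.5499 0.2603 0.115 ] [0.6429 0.2814 0.115 ] 0.0954 12.75
0.12 S [0.5486 0.252  0.12  ] [0.6453 0.2742 0.12  ] 0.0992 12.93
0.12 D [0.5482 0.2519 0.12  ] [0.6405 0.2727 0.12  ] 0.0946 12.75
bot S [0.5484 0.2549 0.012 ] [0.6442 0.2772 0.012 ] 0.0983 13.07
bot D [0.5483 0.2562 0.012 ] [0.6426 0.2759 0.012 ] 0.0964 11.81
```

View pics/b.png

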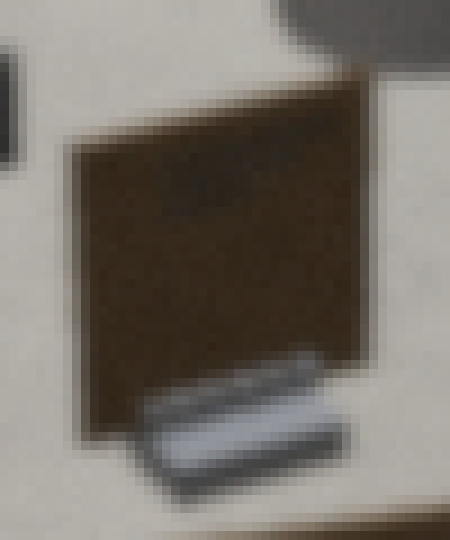

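View pics/a.png

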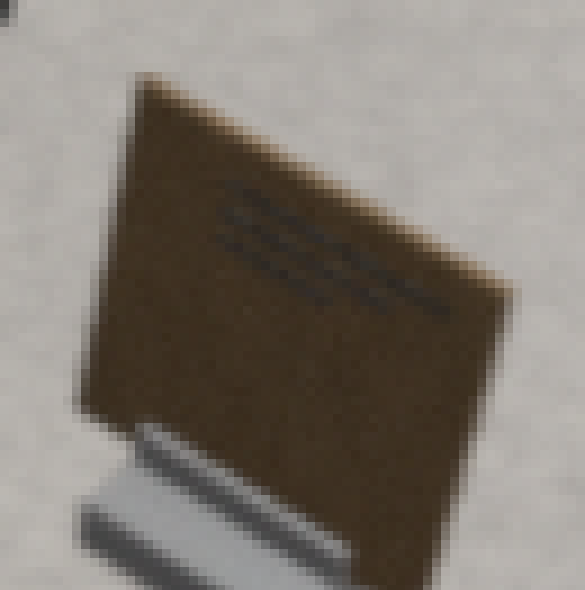

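```bash
python3 - <<'E'
from h import *
st=ctrl.get_state()
print(to_tool(st,(.4394,.2273,st['position'][2])),to_tool(st,(.490,.239,st['position'][2])))
E
```

```text
[-9.55714104e-06 -1.54056634e-03  4.83643241e-03] [-0.00010018 -0.05344127  0.00294995]
```

```bash
python3 -m pendant '[{"travel":[0.02,-0.001,0.002],"twist":0.037},{"travel":[0.045,-0.001,0.005],"twist":0.037},{"travel":[0.07,-0.001,0.005],"twist":0.037},{"travel":[0.08,-0.001,0.005],"twist":0.037},{"travel":[0.08,-0.001,0.005],"twist":0.037},{"travel":[0.08,-0.001,0.005],"twist":0.037}]' - 40
python3 - <<'E'
from h import *
st=ctrl.get_state()
for n in('scene','side'): cv2.imwrite(f'pics/{n}9.png',ctrl.get_image(n)[:,:,::-1])
print(st['time'],st['position'],st['ft_force'],st['grip_width']*87,heads(st)[1])
crop('pics/scene9.png','pics/sc9.png',300,110,125,100,6)
crop('pics/side9.png','pics/sd9.png',190,110,120,80,6)
E
```

```text
time: 10.5
position: [0.4397, 0.2274, 0.0294]
tool_rot: [-1.374, 1.094, 1.373]
ft_force: [-0.2, 0.2, -1.1]
grip_width: 0.366
10.5 [0.43967145 0.22737405 0.02938873] [-0.16724847  0.21728652 -1.12948324] 31.85248291680403 -167.05715646365246
```

View pics/sc9.png

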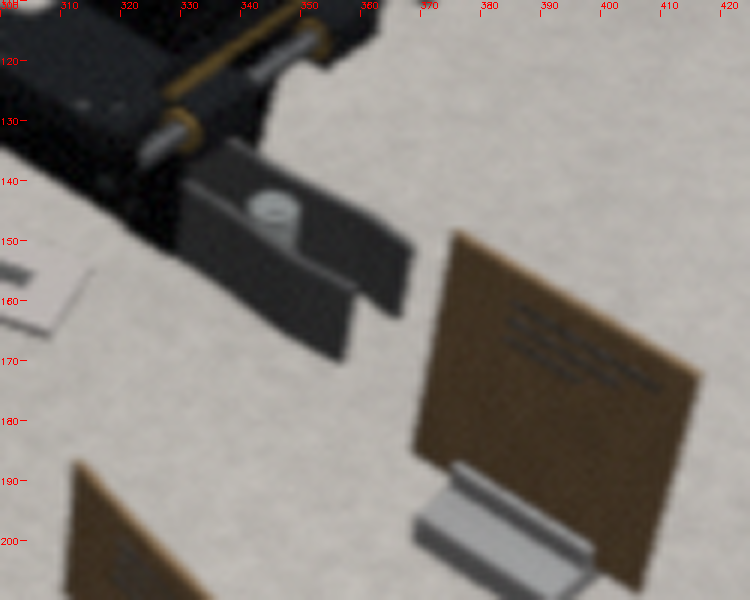

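View pics/sd9.png

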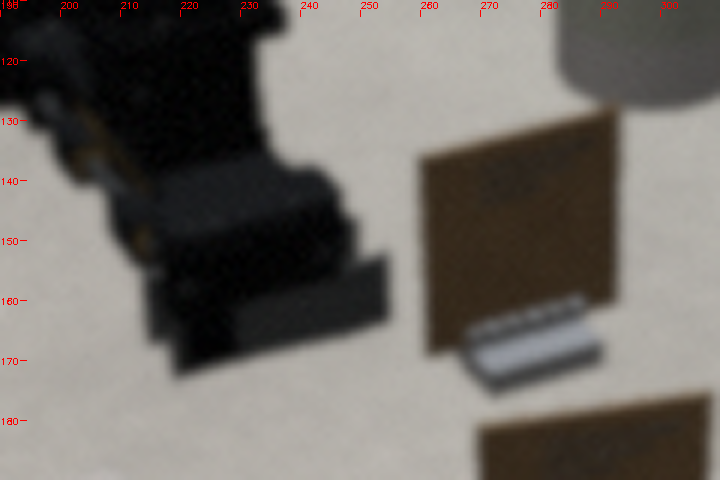

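```bash
python3 - <<'E'
from h import *
st=ctrl.get_state();S,D=cam('scene'),cam('side')
R,h=heads(st);print(h)
for nm,a,b in [('Rbot',(357,170),(253.3,163.3)),('Rtop',(358.7,158.3),(253,152.5)),('edge top',(375.3,149),(260,136.5)),('edge bot',(369,185.7),(261,169))]:
    p,e=tri([(S,a),(D,b)]);print(nm,p.round(4),e[0].round(4),to_tool(st,p).round(4))
for uv,z in[((357,170),.0505),((366.5,163.2),.0505),((358.7,158.3),.0865),((368.3,151),.0865)]: print(plane(S,uv,z).round(4),to_tool(st,plane(S,uv,z)).round(4))
# card edge at 70mm in scene: midpoint along near edge line
print(to_tool(st,(.6453,.2742,.12)),to_tool(st,(.5486,.252,.12)))
E
```

```text
-167.03267386979843
Rbot [0.5241 0.2355 0.0488] 0.0003 [-0.0194 -0.0841 -0.0112]
Rtop [0.5245 0.2343 0.0832] 0.0003 [-0.0539 -0.0843 -0.0125]
edge top [0.5483 0.2527 0.1175] 0.0001 [-0.0881 -0.1116 -0.    ]
edge bot [0.5486 0.2551 0.0127] 0.001 [ 0.0167 -0.1124  0.0023]
[0.5256 0.2339 0.0505] [-0.0211 -0.0853 -0.0132]
[0.5198 0.2646 0.0505] [-0.0211 -0.0865  0.018 ]
[0.5274 0.2314 0.0865] [-0.0571 -0.0865 -0.016 ]
[0.5202 0.2629 0.0865] [-0.0571 -0.0866  0.0162]
[-0.09061964 -0.21098448 -0.00081016] [-0.09062453 -0.11176893 -0.00074499]
```

```bash
python3 -m pendant '[{"travel":[0,-0.01,0],"twist":0},{"travel":[0,-0.02,0],"twist":0},{"travel":[0,-0.03,0],"twist":0},{"travel":[0,-0.04,0],"twist":0},{"travel":[0,-0.048,0],"twist":0},{"travel":[0,-0.052,0],"twist":0},{"travel":[0,-0.052,0],"twist":0},{"travel":[0,-0.052,0],"twist":0}]' - 40
python3 - <<'E'
from h import *
st=ctrl.get_state()
for n in('scene','side','wrist'): cv2.imwrite(f'pics/{n}10.png',ctrl.get_image(n)[:,:,::-1])
print(st['time'],st['position'],st['ft_force'],st['grip_width']*87,heads(st)[1])
crop('pics/scene10.png','pics/sc10.png',320,110,110,100,6)
crop('pics/side10.png','pics/sd10.png',200,100,110,80,6)
E
```

```text
time: 11.6
position: [0.4899, 0.2392, 0.0293]
tool_rot: [-1.374, 1.094, 1.374]
ft_force: [-0.1, -0.2, -1.3]
grip_width: 0.369
11.6 [0.48987549 0.23916072 0.02929753] [-0.13321333 -0.17140986 -1.30752123] 32.07263636705904 -167.02634529290683
```

View pics/sc10.png

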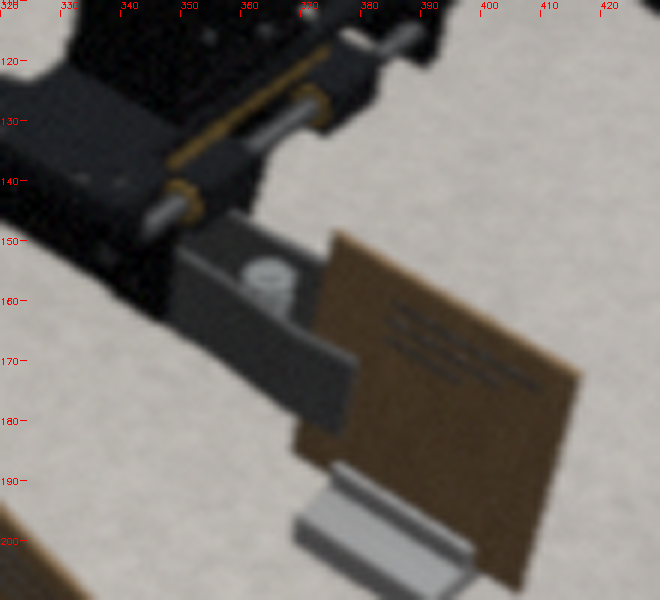

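View pics/sd10.png

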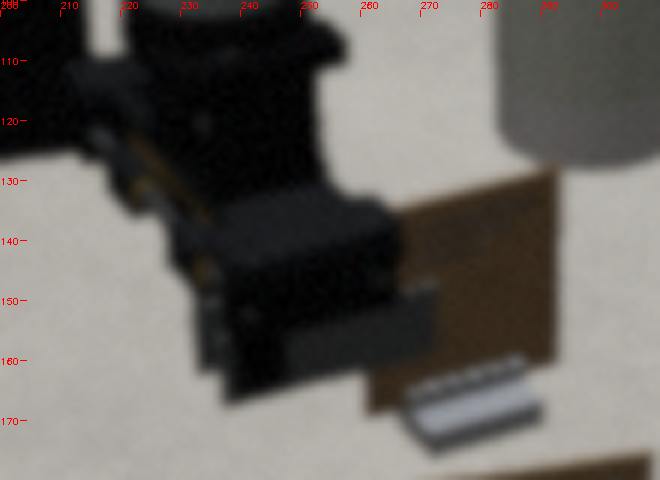

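View pics/wrist10.png

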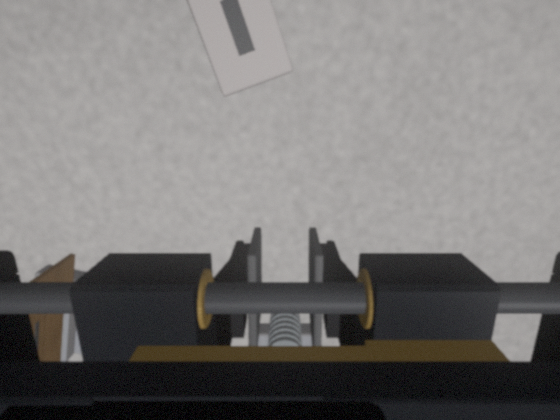

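```bash
python3 - <<'E'
from h import *
st=ctrl.get_state();S,D=cam('scene'),cam('side')
for nm,a,b in [('Rbot',(376.5,182.5),(271,159.5)),('Rtop',(378.3,169.8),(271.3,147.8)),('card near top',(375.3,149),None),('card far top',(416,172.3),None)]:
    p=tri([(S,a),(D,b)])[0] if b else plane(S,a,.12)
    print(nm,p.round(4),to_tool(st,p).round(4))
print(to_tool(st,tri([(S,(363.5,155.5)),(D,(0,0))])[0]) if 0 else plane(S,(363.5,155.5),.0825), to_tool(st,plane(S,(363.5,155.5),.0825)))
a=cv2.imread('pics/scene8.png').astype(int);b=cv2.imread('pics/scene10.png').astype(int)
d=abs(a-b).sum(2)[150:220,395:420];print('card far part diff',d.mean(),d.max())
E
```

```text
Rbot [0.5747 0.2472 0.0462] [-0.0168 -0.0844 -0.0112]
Rtop [0.5755 0.2439 0.085 ] [-0.0555 -0.0844 -0.0147]
card near top [0.5502 0.2506 0.12  ] [-0.0906 -0.0613 -0.0025]
card far top [0.645  0.2737 0.12  ] [-0.0906 -0.1588 -0.0012]
[0.52269844 0.24862103 0.0825    ] [-0.05309225 -0.03401231  0.0017929 ]
card far part diff 9.809714285714286 26
```

```bash
python3 - <<'E'
from bench import ctrl
print(ctrl.close_job()); s=ctrl.get_state();print(s['time'],s['grip_width']*87,s['ft_force'])
E
```

```text
the job is handed in; nothing more can be done
None
the job is handed in; nothing more can be done
```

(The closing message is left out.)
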